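# Snap the findings box shut all round its rim

### The arm

A 6-joint arm with a two-finger parallel gripper is mounted at the origin on the work surface. World frame = base frame: x ahead of the robot, y to its left, z up, the work surface at z = 0. Lengths are in mm, angles in degrees, forces in N, time in s.
With the tool pointing down it reaches from about 300 to 850 mm from the base axis. Payload 4.2 kg.
Tool frame: the origin (TCP) lies midway between the tips of the shut fingers; the grasp point (between the pads) lies 19 mm behind it; z points along the fingers, x is the direction in which the jaws open and shut, and the axes are right-handed (so a half turn about z gives the same grasp; the last joint's range is limited). The gripper opens to 91 mm and grips with 3 to 60 N. Pads are 32 mm wide; open, the fingers measure 118 mm over their backs; the gripper's body (76 mm by 178 mm) begins 60 mm behind the grasp point.
Start: joints at [-66.349, 18.312, 89.639, -0, 72.044, -1.146], TCP at [241.168, -521.997, 213.976] pointing down, gripper open.
Joint ranges: [-177.97, 177.97], [-48.28, 115.42], [12.27, 149.76], [-77.06, 257.06], [2.81, 150.46], [-146.56, 146.56]. Speed limits (degrees/s): [147.25, 147.25, 180, 180, 180, 180].

### API

Orientations are given as [roll, pitch, yaw] about the fixed x, y, z axes, in that order (R = Rz(yaw) Ry(pitch) Rx(roll)).
In Python, from workcell import monitor, vision, job, models gives the robot as it stands.
- The arm moves only by the shell command python3 -m creep 'ROWS' [FORCE]. ROWS is text: rows parted by semicolons, each of 7 numbers parted by spaces: the shift along the world's x, y, z in cm, then the turn, a rotation vector about the world's x, y, z in rad, then the gripper's target within -1 to 1 (shut at 1, half-way at 0, fully open at -1). In form: tx ty tz ax ay az hand; .... A call has 1 to 12 rows; each row shifts and turns the pose as measured when the row begins; what a row does not reach is not made up. A row lasts 1/12 s, in which the tool goes at most 41.7 mm and 7.16 degrees, less where a joint would pass 70% of its speed; a pose out of reach is approached as far as the arm can. A call is refused whole if a number of a shift passes 4.17 or a number of a turn 0.125, either way. A call with a gripper value outside its range is refused whole. The fingers move at their own pace and stop on an object; FORCE is the grip in N (left out, the last holds). Time passes only in rows, so rows that do not move let the fingers close. It gives the time, the measured TCP pose, the force and the opening at its end, in the units of the state.
- monitor.state(): the state, without advancing time (a new reading comes with each control period).
- vision.grab_frame(name): name is "scene" or "top" or "wrist"; returns a dict with "img" (400x640x3 uint8, red, green, blue), "mtx" (3x3 intrinsics, pixels), "view" (4x4, takes a point from world to camera coordinates). Camera axes: x right, y down, z forward; pixel columns grow to the right and rows downward; lengths in mm; the calibration is good to about 2 mm. A picture is of the moment at which its call begins. There is no depth.
- job.job_done(): hands the job in, once; it reports no verdict.
Trained networks look in the newest picture that a camera, given by its name, has taken for a name from the list of things; names that differ only in an ending like _2 or _b are one class to them, and where a whole thing is asked for, a point or a joint stands for the part that bears it (a point fixed in the world has none). Each returns a list of dicts, best first, with "confidence" (0 to 1); they miss things now and then, are a little off and sometimes report something else, mostly with a low value. They report only what shows in the picture. A call takes as long as a camera call.
- models.search_frame(camera, query): "rect" ([left, top, right, bottom] in pixels, round what is visible of it).
- models.mark_of(camera, query): "at" ([column, row] in pixels: a listed point, or the origin of a listed thing).
The state is a dict: "time_s": time; "qpos": joint angles; "qvel": joint speeds; "effort": joint torques, N m; "ee_pos": TCP position; "ee_rot": TCP orientation; "force": force on the tool from outside, world axes, zero at the start; "torque": the same for the moment, N m; "gripper_width": finger opening in mm.
Only numpy, scipy, OpenCV 4.12 (cv2) and the standard library are available. Lean on these libraries where they do the work, as an engineer would, in place of code of your own. Each camera call takes 0.05 s, during which the arm holds its last target.

### The job

The lid of the findings box on the jeweller's bench has been set on but the four hinged sections of its rim still stand up. Press down with the fingertips on each section, working round the rim, until every one has clicked flush and stays shut. Only press: do not lift, tip or shove the box, and leave everything else on the bench where it lies.

Things in the scene. Friction and masses are not known exactly. Their poses are not given: they have to be found in the camera images.
- box: grey plastic findings box, ivory lid; loose, 0.7 to 1 kg. Body 102 mm in its x, 132 in y; shut lid 110 x 140, flat top 45 mm above the bench. Origin: centre of underside, z up. Lid: fixed flush middle panel (edges x +-29, y +-44 mm) and fixed 26 mm corner squares; between the corners the rim is 4 hinged snap sections, one per side, each 25 mm wide from hinge (at panel edge) to free edge.
- sec_far (a joint): angle of the rim section on the box's own +x (long side, section 86 mm long) side: 0 = sprung up, free edge about 9 mm above the lid's flat; 0.35 rad = fully shut, flush with the panel. Over-centre snap: pressed at its ribs it resists with up to about 10 N, snaps shut by itself past about 0.2 rad and then stays shut; let go earlier it springs back up.
- pad_far (a point): point on the upper face of the section on the box's +x (long side, section 86 mm long) side, in the middle of its three small finger ribs, 19 mm out from its hinge; it moves with the section (about 51 mm above the bench when up, 45 mm when shut). Shut, it lies at x = 48 mm, y = 0 in the box's frame.
- sec_left (a joint): angle of the rim section on the box's own +y (short side, section 56 mm long) side: 0 = sprung up, free edge about 9 mm above the lid's flat; 0.35 rad = fully shut, flush with the panel. Over-centre snap: pressed at its ribs it resists with up to about 10 N, snaps shut by itself past about 0.2 rad and then stays shut; let go earlier it springs back up.
- pad_left (a point): point on the upper face of the section on the box's +y (short side, section 56 mm long) side, in the middle of its three small finger ribs, 19 mm out from its hinge; it moves with the section (about 51 mm above the bench when up, 45 mm when shut). Shut, it lies at x = 0, y = 63 mm in the box's frame.
- sec_near (a joint): angle of the rim section on the box's own -x (long side, section 86 mm long) side: 0 = sprung up, free edge about 9 mm above the lid's flat; 0.35 rad = fully shut, flush with the panel. Over-centre snap: pressed at its ribs it resists with up to about 10 N, snaps shut by itself past about 0.2 rad and then stays shut; let go earlier it springs back up.
- pad_near (a point): point on the upper face of the section on the box's -x (long side, section 86 mm long) side, in the middle of its three small finger ribs, 19 mm out from its hinge; it moves with the section (about 51 mm above the bench when up, 45 mm when shut). Shut, it lies at x = -48 mm, y = 0 in the box's frame.
- sec_right (a joint): angle of the rim section on the box's own -y (short side, section 56 mm long) side: 0 = sprung up, free edge about 9 mm above the lid's flat; 0.35 rad = fully shut, flush with the panel. Over-centre snap: pressed at its ribs it resists with up to about 10 N, snaps shut by itself past about 0.2 rad and then stays shut; let go earlier it springs back up.
- pad_right (a point): point on the upper face of the section on the box's -y (short side, section 56 mm long) side, in the middle of its three small finger ribs, 19 mm out from its hinge; it moves with the section (about 51 mm above the bench when up, 45 mm when shut). Shut, it lies at x = 0, y = -63 mm in the box's frame.
- board: tan soldering board with a grid of small holes, 120 x 150 x 22 mm, loose; origin under its centre. Leave alone.
- bezel: brass ring, 24 mm across, 7 mm high, lying on the soldering board. Leave alone.
- jar: amber glass jar with metal cap, 36 mm across, 42 mm high, standing beside the box; origin under its centre. Leave alone.
- spool: brass spool, 30 mm across, 28 mm high, standing beside the box; origin under its centre. Leave alone.
- tweezers: cross-lock tweezers with wooden grips, 150 mm long, 9 mm high, lying flat nearest the robot; origin near the middle. Leave alone.
- driver: screwdriver with amber handle, 170 mm long, lying beyond the work. Leave alone.
- pick: soldering pick with pale wooden handle, 190 mm long, lying beyond the work. Leave alone.
- pliers: pliers with wooden grips, about 145 mm long, 12 mm high, lying on the robot's right. Leave alone.

How it is judged (in metres and radians):
At the end, for the whole second after the job is handed in: All four rim sections are shut (each joint above 0.31 of 0.35 rad) and stay so with nothing touching them; the box stands flat (within 0.05 rad), at rest, within 30 mm of where it began (value of joint each of sec_far, sec_left, sec_near, sec_right above 0.31 rad and distance of box from where it was at the start of the episode below 0.03 m and angle between box's own z axis and vertical below 0.05 rad and linear speed of box below 0.02 m/s).
It fails at once if the box is lifted more than 10 mm off the bench (height (world z) of box above 0.01 m).
It fails at once if the box is tipped by more than 0.2 rad (angle between box's own z axis and vertical above 0.2 rad).
It fails at once if the box is shoved more than 30 mm (distance of box from where it was at the start of the episode above 0.03 m).
It fails at once if the box is pressed with the arm or the gripper's body instead of the fingers (contact force between the arm and box above 3 N).
It fails at once if another thing on the bench is lifted or shifted more than 25 mm (distance of any of board, bezel, jar, spool, tweezers, driver, pick, pliers from where it was at the start of the episode above 0.025 m).
It also fails if it takes over 42 s, if anything falls off the work surface, if the arm or the gripper's body presses on something with over 40 N, if the wrist force passes 120 N, or if a joint passes its speed limit or range.

## Working session

There is one attempt and no reset: what is moved stays moved. The work goes in short steps, Python scripts to look and compute and a shell command to move; the robot and the scene stay as the last step left them, time stands still between calls to the robot, and variables do not carry over. Pictures are saved under pics/ and viewed, and the job is handed in when it is done.

```bash
mkdir -p pics; ls; cat > h.py <<'E'
import numpy as np, cv2
from workcell import monitor, vision, job, models
def save(cam,name):
    f=vision.grab_frame(cam); cv2.imwrite('pics/'+name,f['img'][:,:,::-1]); return f
def ray(f,px):
    K=np.array(f['mtx']);V=np.array(f['view']);R=V[:3,:3];t=V[:3,3]
    d=R.T@np.linalg.solve(K,np.array([px[0],px[1],1.])); return -R.T@t,d/np.linalg.norm(d)
def atz(f,px,z):
    c,d=ray(f,px); return c+d*(z-c[2])/d[2]
def tri(rs):
    A=sum(np.eye(3)-np.outer(d,d) for c,d in rs); b=sum((np.eye(3)-np.outer(d,d))@c for c,d in rs)
    return np.linalg.solve(A,b)
def proj(f,P):
    V=np.array(f['view']);p=V[:3,:3]@np.array(P)+V[:3,3];q=np.array(f['mtx'])@p;return q[:2]/q[2]
E
python3 - <<'E'
from h import *
fs={}
for c in ['scene','top','wrist']:
    f=save(c,c+'0.png'); fs[c]=f
    if c=='wrist': continue
    for q in ['box','pad_far','pad_left','pad_near','pad_right','jar','spool','board','pliers','tweezers']:
        m=models.mark_of(c,q); print(c,q,[(np.round(x['at'],1).tolist(),round(x['confidence'],2),atz(f,x['at'],{'p':51}.get(q[0],0) if q!='pliers' else 0).round(0).tolist()) for x in m[:2]])
print(monitor.state())
E
```

```text
pics
scene box [([391.6, 316.0], 0.64, [544.0, 192.0, 0.0])]
scene pad_far [([374.7, 317.2], 0.66, [589.0, 191.0, 51.0])]
scene pad_left [([411.5, 345.4], 0.67, [561.0, 264.0, 51.0])]
scene pad_near [([309.9, 179.6], 0.73, [538.0, -133.0, 51.0]), ([418.2, 300.2], 0.64, [501.0, 203.0, 51.0])]
scene pad_right []
scene jar [([354.4, 346.0], 0.61, [636.0, 205.0, 0.0])]
scene spool [([425.8, 288.3], 0.54, [452.0, 179.0, 0.0])]
scene board [([309.7, 180.6], 0.64, [522.0, -164.0, 0.0])]
scene pliers [([257.5, 114.8], 0.79, [535.0, -411.0, 0.0])]
scene tweezers [([403.1, 202.4], 0.56, [370.0, -9.0, 0.0])]
top box [([186.9, 223.7], 0.58, [544.0, 202.0, 0.0])]
top pad_far [([185.6, 201.1], 0.81, [586.0, 193.0, 51.0]), ([355.5, 233.6], 0.57, [523.0, -161.0, 51.0])]
top pad_left [([151.0, 215.5], 0.79, [555.0, 262.0, 51.0])]
top pad_near [([172.3, 241.7], 0.93, [502.0, 216.0, 51.0])]
top pad_right [([208.3, 224.7], 0.85, [538.0, 144.0, 51.0]), ([471.0, 234.8], 0.42, [523.0, -403.0, 51.0])]
top jar [([184.8, 180.7], 0.61, [639.0, 212.0, 0.0]), ([356.6, 233.1], 0.29, [528.0, -168.0, 0.0])]
top spo
[... 225 characters left out ...]
283.8, 304.2], 0.81, [374.0, -12.0, 0.0])]
{'time_s': 1.15, 'qpos': array([-6.63486678e+01,  1.83107993e+01,  8.96394918e+01, -1.19088408e-03,
        7.20430306e+01, -1.14530833e+00]), 'qvel': array([-0.01430842,  0.06306542,  0.06910418, -0.0268875 , -0.004761  ,
        0.09937956]), 'effort': array([-1.28667943e-03, -4.12361491e+01, -2.32231629e+01,  7.24572293e-02,
        3.77544563e-02, -5.03686283e-05]), 'ee_pos': array([ 241.16113179, -522.00113911,  213.98363181]), 'ee_rot': array([ 1.79998734e+02, -6.65428535e-03, -6.52029923e+01]), 'force': array([ 0.50071496, -0.49253736, -0.16874613]), 'torque': array([-0.00181833, -0.06345147, -0.0257181 ]), 'gripper_width': 91.02128632402486}
```

View pics/scene0.png

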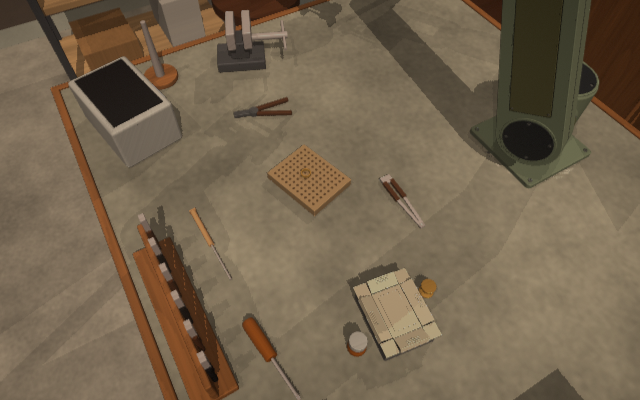

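View pics/top0.png

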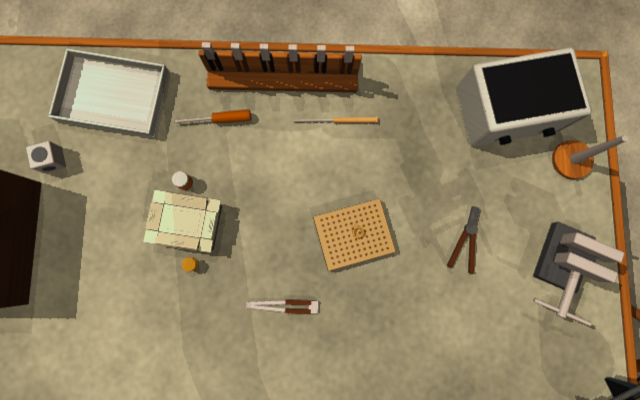

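The pictures show the box at about (400,312) in scene and (184,222) in top. The jar and spool stand beside its far and near sides. I'll bring the wrist camera over the box with the fingers shut.

```bash
python3 -m creep '1.5 3.6 0 0 0 0 1;1.5 3.6 0 0 0 0 1;1.5 3.6 0 0 0 0 1;1.5 3.6 0 0 0 0 1;1.5 3.6 0 0 0 0 1;1.5 3.6 0 0 0 0 1;1.5 3.6 0 0 0 0 1;1.5 3.6 0 0 0 0 1;1.5 3.6 0 0 0 0 1;1.5 3.6 0 0 0 0 1;1.5 3.6 0 0 0 0 1;1.5 3.6 0 0 0 0 1' 20 | tail -5
```

```text
time_s: 2.15
ee_pos: [422.6, -78.5, 214.5]
ee_rot: [-179.9, -0.5, -66.1]
force: [0.3, -0.9, -0.6]
gripper_width: 14.0
```

View pics/wrist0.png

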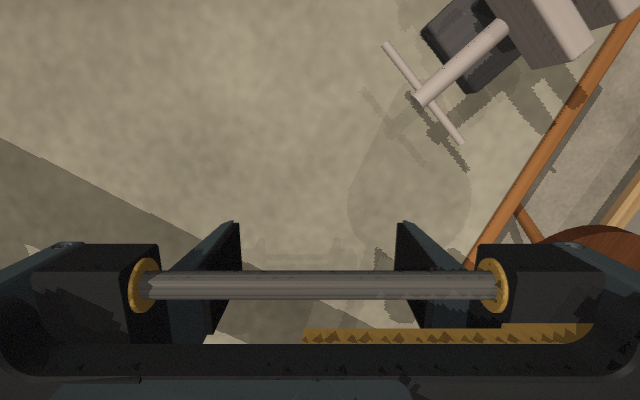

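```bash
python3 -m creep '0.2 3.6 0.5 0 0 -0.12 1;0.2 3.6 0.5 0 0 -0.12 1;0.2 3.6 0.5 0 0 -0.12 1;0.2 3.6 0.5 0 0 -0.12 1;0.2 3.6 0.5 0 0 -0.12 1;0.2 3.6 0.5 0 0 0 1;0.2 3.6 0.5 0 0 0 1;0.2 3 0.5 0 0 0 1;0 1 0 0 0 0 1;0 0 0 0 0 0 1' | tail -5
python3 - <<'E'
from h import *
f=save('wrist','w1.png')
print(monitor.state()['ee_pos'].round(1))
for q in ['box','pad_far','pad_left','pad_near','pad_right']:
    m=models.mark_of('wrist',q); print(q,[(np.round(x['at'],1).tolist(),round(x['confidence'],2),atz(f,x['at'],0 if q=='box' else 51).round(1).tolist()) for x in m[:2]])
E
```

```text
time_s: 2.98
ee_pos: [439.0, 208.8, 254.1]
ee_rot: [-179.5, -0.3, -96.7]
force: [-0.4, -0.4, -0.1]
gripper_width: 0.5
[439.1 207.9 254.1]
box [([314.9, 91.6], 0.74, [546.3, 198.5, 0.0])]
pad_far [([317.8, 45.1], 0.93, [589.5, 189.9, 51.0]), ([368.0, 92.1], 0.3, [534.6, 138.9, 51.0])]
pad_left [([261.6, 86.3], 0.86, [554.7, 257.8, 51.0])]
pad_near [([312.8, 134.7], 0.86, [494.9, 206.9, 51.0]), ([316.3, 43.1], 0.62, [591.7, 191.3, 51.0])]
pad_right [([369.6, 90.9], 0.85, [535.7, 137.0, 51.0])]
```

View pics/w1.png

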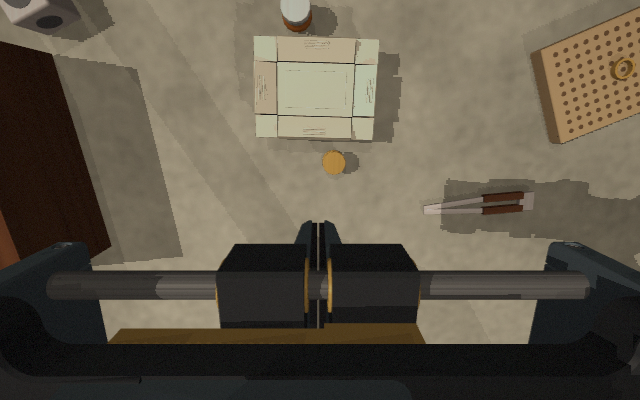

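```bash
python3 -m creep '1.4 0 -3.5 0 0 -0.05 1;1.4 0 -3.5 0 0 0 1;1.4 0 -3.5 0 0 0 1;1.4 0 -3.5 0 0 0 1;0.3 0 -3 0 0 0 1;0 0 -0.8 0 0 0 1;0 0 0 0 0 0 1;0 0 0 0 0 0 1' | tail -5
python3 - <<'E'
from h import *
f=save('wrist','w2.png')
print(monitor.state()['ee_pos'].round(1))
E
```

```text
time_s: 3.95
ee_pos: [502.4, 196.4, 74.0]
ee_rot: [-179.0, -0.0, -100.8]
force: [0.4, 0.3, 0.3]
gripper_width: 0.4
[502.7 196.6  74.6]
```

View pics/w2.png

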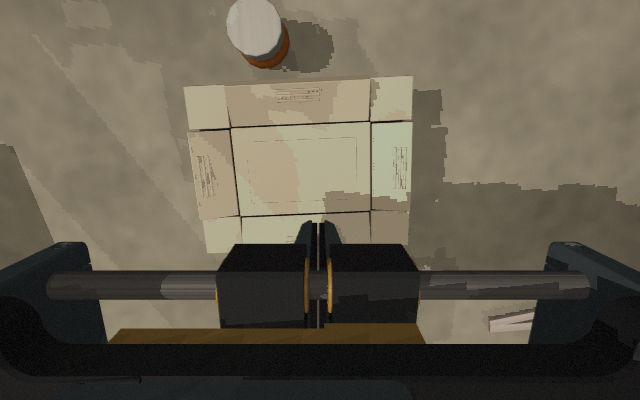

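```bash
python3 - <<'E'
from h import *
f=vision.grab_frame('wrist')
P=[atz(f,p,45)[:2] for p in [(232,127),(370,121),(371,210),(241,216)]]
for p in P: print(p.round(1))
print('c',np.mean(P,0).round(1), 'yawx',np.degrees(np.arctan2(*((P[0]+P[1]-P[2]-P[3])[::-1]))), 'yawy',np.degrees(np.arctan2(*((P[0]+P[3]-P[1]-P[2])[::-1])))-90)
for q in ['pad_far','pad_left','pad_right']:
    m=models.mark_of('wrist',q); print(q,[(np.round(x['at'],1).tolist(),round(x['confidence'],2),atz(f,x['at'],51).round(1).tolist()) for x in m[:2]])
E
```

```text
[580.4 236.3]
[567.8 150.8]
[510.6 158.5]
[522.7 245.1]
c [545.4 197.7] yawx -8.202149064644281 yawy -8.166670213573425
pad_far [([299.3, 94.3], 0.87, [591.0, 190.7, 51.0])]
pad_left [([205.9, 176.2], 0.82, [553.9, 258.6, 51.0])]
pad_right [([401.4, 167.5], 0.95, [536.3, 136.5, 51.0])]
```

```bash
python3 -m creep '-0.5 0.9 -0.8 0.01 0 0.04 1;0 0 -0.5 0 0 0 1;0 0 -0.4 0 0 0 1;0 0 -0.3 0 0 0 1;0 0 -0.3 0 0 0 1;0 0 0 0 0 0 1' | tail -5
```

```text
time_s: 4.7
ee_pos: [501.1, 208.0, 56.7]
ee_rot: [-178.3, 0.9, -98.4]
force: [-0.2, -0.6, -0.3]
gripper_width: 0.6
```

```bash
python3 -m creep '-0.4 -0.3 -0.2 -0.011 0.032 0 1;0 0 -0.3 0 0 0 1;0 0 -0.3 0 0 0 1;0 0 -0.2 0 0 0 1;0 0 -0.2 0 0 0 1' | tail -5
```

```text
time_s: 5.12
ee_pos: [495.6, 204.7, 45.3]
ee_rot: [179.7, 0.0, -98.6]
force: [-0.4, 0.8, 2.6]
gripper_width: 0.5
```

```bash
python3 -m creep '0 0 -0.1 0 0 0 1;0 0 -0.1 0 0 0 1;0 0 -0.1 0 0 0 1' | tail -5; python3 - <<'E'
from h import *
for q in range(1): print(monitor.state()['force'])
f=save('scene','s3.png'); im=f['img'][240:380,320:470]; cv2.imwrite('pics/s3c.png',cv2.resize(im[:,:,::-1],None,fx=5,fy=4,interpolation=cv2.INTER_CUBIC))
E
```

```text
time_s: 5.37
ee_pos: [495.7, 204.7, 45.2]
ee_rot: [179.8, 0.1, -98.6]
force: [-2.5, -0.9, 7.6]
gripper_width: 0.8
[-2.54852773 -0.94913216  7.57346117]
```

View pics/s3c.png

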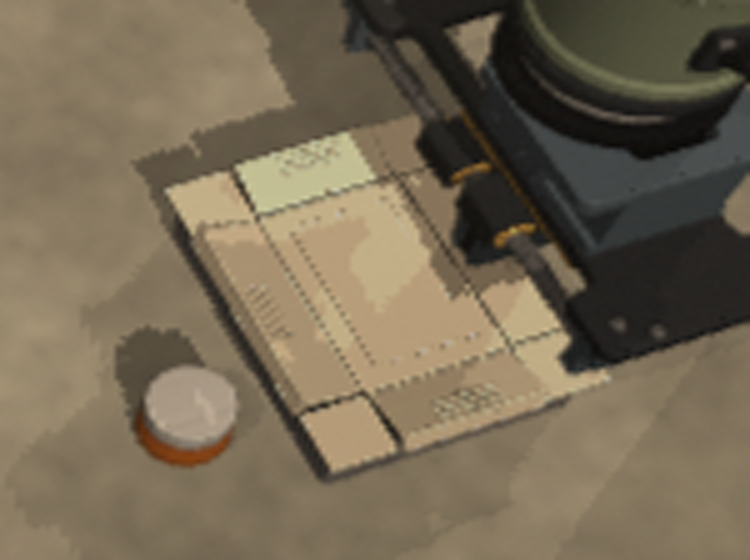

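```bash
python3 -m creep '0 0 -0.3 0 0 0 1;0 0 -0.3 0 0 0 1' | tail -5;  python3 -m creep '0 0 1 0 0 0 1;0 0 1.5 0 0 0 1;0.5 -2 1 0 0 0 1;1.5 -2.5 0 0 0 0 1;1.5 -2.1 0 0 0 0 1;0 0 0 0 0 0 1;0 0 0 0 0 0 1' | tail -5; python3 - <<'E'
from h import *
f=save('scene','s4.png'); im=f['img'][240:380,320:470]; cv2.imwrite('pics/s4c.png',cv2.resize(im[:,:,::-1],None,fx=5,fy=4,interpolation=cv2.INTER_CUBIC))
save('top','t4.png')
E
```

```text
time_s: 5.58
ee_pos: [495.7, 204.7, 44.9]
ee_rot: [179.9, 0.1, -98.6]
force: [-8.5, -1.9, 27.8]
gripper_width: 0.3
time_s: 6.17
ee_pos: [534.7, 136.9, 84.2]
ee_rot: [-179.5, 0.3, -98.5]
force: [-0.7, 0.0, 0.3]
gripper_width: 0.3
```

View pics/s4c.png

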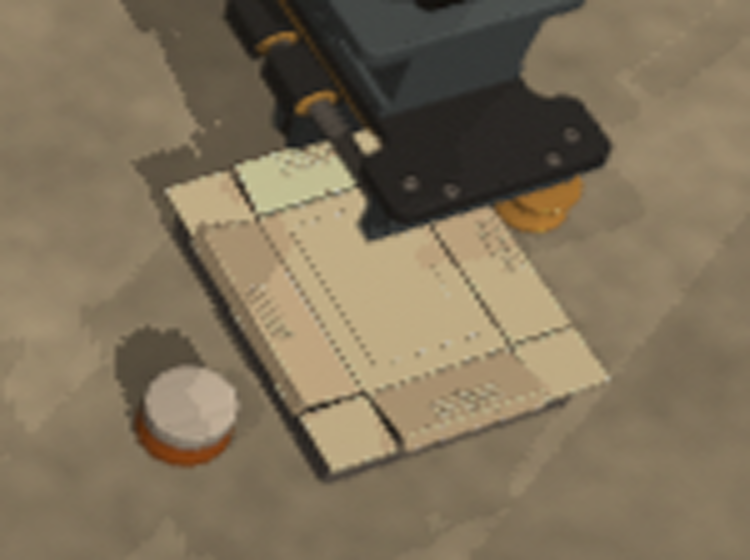

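The near section is flush and its outline runs straight from corner (510,345) to the far end. Next is the right section.

```bash
python3 -m creep '0.1 -0.1 -1.5 0 0.01 0 1;0 0 -0.8 0 0 0 1;0 0 -0.4 0 0 0 1;0 0 -0.3 0 0 0 1;0 0 -0.3 0 0 0 1;0 0 -0.2 0 0 0 1' | tail -5; python3 -m creep '0 0 -0.2 0 0 0 1;0 0 -0.2 0 0 0 1;0 0 -0.3 0 0 0 1' | tail -5
```

```text
time_s: 6.77
ee_pos: [533.5, 138.8, 45.0]
ee_rot: [179.8, 0.1, -98.1]
force: [-4.4, -2.2, 24.7]
gripper_width: 0.5
time_s: 7.02
ee_pos: [533.5, 138.8, 44.9]
ee_rot: [179.9, 0.0, -98.0]
force: [-6.3, -3.8, 27.8]
gripper_width: 0.4
```

```bash
python3 -m creep '0 0 1 0 0 0 1;0 0 1.5 0 0 0 1;1.5 1.3 1 0 0 0 1;2 1.8 0 0 0 0 1;2 1.8 0 0 0 0 1;0.3 0.2 0 0 0 0 1;0 0 0 0 0 0 1;0 0 0 0 0 0 1' | tail -5; python3 - <<'E'
from h import *
f=save('scene','s5.png'); im=f['img'][240:380,320:470]; cv2.imwrite('pics/s5c.png',cv2.resize(im[:,:,::-1],None,fx=5,fy=4,interpolation=cv2.INTER_CUBIC))
E
```

```text
time_s: 7.68
ee_pos: [590.5, 193.3, 81.8]
ee_rot: [179.8, 0.1, -98.0]
force: [0.3, 0.8, -0.4]
gripper_width: 0.4
```

View pics/s5c.png

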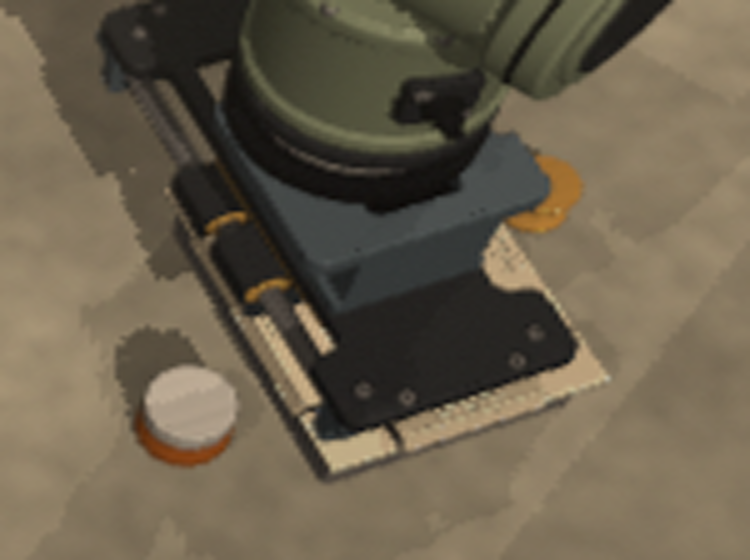

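The hand covers the middle of the lid here, and the jar at (185,410) is clear of it. Next I press the far section.

```bash
python3 -m creep '0.3 -0.2 -1.5 0 0 0 1;0 0 -0.8 0 0 0 1;0 0 -0.4 0 0 0 1;0 0 -0.3 0 0 0 1;0 0 -0.3 0 0 0 1;0 0 -0.2 0 0 0 1' | tail -5; python3 -m creep '0 0 -0.2 0 0 0 1;0 0 -0.2 0 0 0 1;0 0 -0.3 0 0 0 1' | tail -5
```

```text
time_s: 8.23
ee_pos: [592.2, 189.2, 47.7]
ee_rot: [179.9, 0.2, -98.1]
force: [-0.6, 0.6, -0.3]
gripper_width: 0.3
time_s: 8.48
ee_pos: [591.8, 188.9, 45.0]
ee_rot: [180.0, 0.2, -98.1]
force: [-6.2, -1.7, 27.1]
gripper_width: 0.2
```

Next is the left section at (554,260), a shift of about (-38, +71).

```bash
python3 -m creep '0 0 1 0 0 0 1;0 0 1.5 0 0 0 1;-0.9 1.5 1 0 0 0 1;-1.3 2.4 0 0 0 0 1;-1.3 2.4 0 0 0 0 1;-0.3 0.6 0 0 0 0 1;0 0 0 0 0 0 1;0 0 0 0 0 0 1' | tail -5; python3 - <<'E'
from h import *
f=save('scene','s6.png'); im=f['img'][240:380,320:470]; cv2.imwrite('pics/s6c.png',cv2.resize(im[:,:,::-1],None,fx=5,fy=4,interpolation=cv2.INTER_CUBIC))
E
```

```text
time_s: 9.15
ee_pos: [549.6, 257.8, 81.9]
ee_rot: [179.7, 0.1, -98.2]
force: [0.0, 0.7, -0.3]
gripper_width: 0.5
```

View pics/s6c.png

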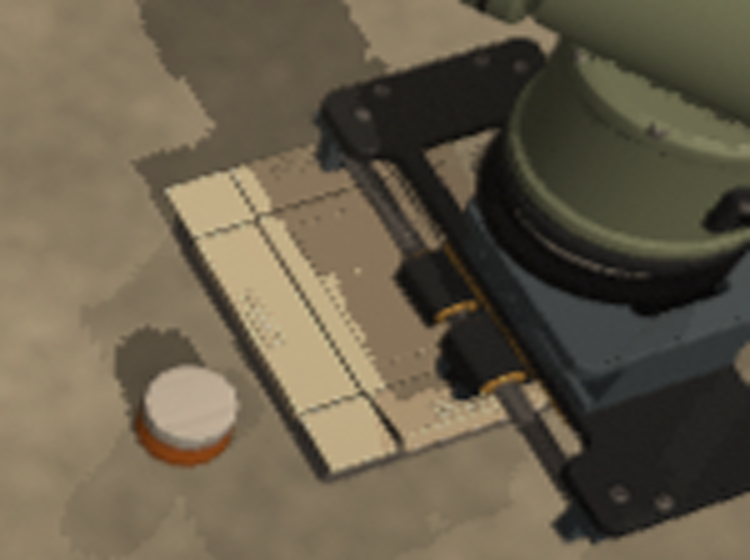

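The far section now lies flush, with a straight edge from (190,235) to (300,410). The right one shows no gap. I press the left one.

```bash
python3 -m creep '0.5 0.3 -1.5 0 0 0 1;0 0 -0.8 0 0 0 1;0 0 -0.4 0 0 0 1;0 0 -0.3 0 0 0 1;0 0 -0.3 0 0 0 1;0 0 -0.2 0 0 0 1' | tail -5; python3 -m creep '0 0 -0.2 0 0 0 1;0 0 -0.2 0 0 0 1;0 0 -0.3 0 0 0 1' | tail -5; python3 -m creep '0 0 1 0 0 0 1;0 0 2 0 0 0 1;0 0 3 0 0 0 1;-2.5 0 3 0 0 0 1;-3.5 -1.5 3 0 0 0 1;-3.5 -2 3 0 0 0 1;-2 -2 2 0 0 0 1;0 0 0 0 0 0 1;0 0 0 0 0 0 1' | tail -5
python3 - <<'E'
from h import *
f=save('wrist','w7.png'); f=save('scene','s7.png'); im=f['img'][240:380,320:470]; cv2.imwrite('pics/s7c.png',cv2.resize(im[:,:,::-1],None,fx=5,fy=4,interpolation=cv2.INTER_CUBIC))
E
```

```text
time_s: 9.7
ee_pos: [557.5, 257.3, 46.6]
ee_rot: [179.8, 0.2, -98.6]
force: [0.4, -0.6, 0.5]
gripper_width: 0.3
time_s: 9.95
ee_pos: [557.7, 257.0, 45.0]
ee_rot: [179.8, 0.3, -98.7]
force: [-7.4, -0.6, 23.7]
gripper_width: 0.3
time_s: 10.7
ee_pos: [446.8, 201.3, 212.6]
ee_rot: [179.9, 0.1, -98.8]
force: [0.1, -0.1, -0.8]
gripper_width: 0.3
```

View pics/s7c.png

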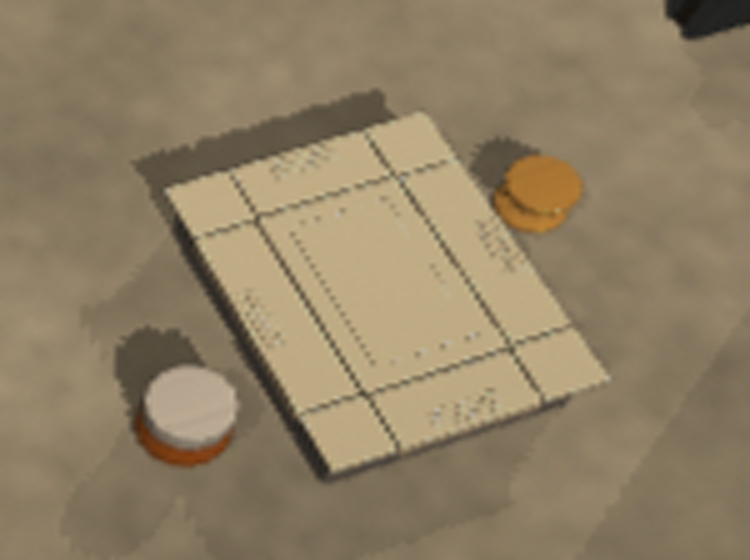

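View pics/w7.png

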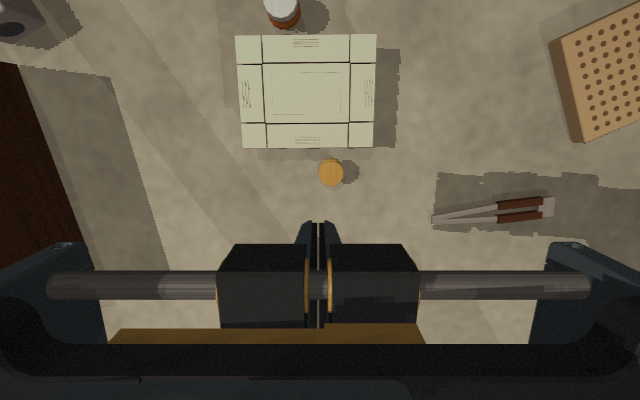

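All four sections now lie in one uniformly lit flat plane with straight seams, in both the scene crop (panel around (350,290)) and the wrist view (box at 240–376, 35–148). The box, jar and spool have not moved.

```bash
python3 -c "
from workcell import job;print(job.job_done())"
```

```text
the job is handed in; nothing more can be done
None
```

All four rim sections are pressed shut, and I handed the job in at about 11 s of the 42 s allowed. I worked round the rim in the order near, right, far, left, using the shut fingertips.

- **Pressing:** Each press met a firm stop at about 45 mm above the bench, the flush height given, with 24–28 N of force.
- **Last checks:** With the hand lifted clear, the scene and wrist pictures showed the lid as one flat plane with straight seams. The box, jar and spool looked unmoved. I could not read the joint angles directly, so "shut" rests on the stop height and the pictures.
- **Disagreements:**
  - The top camera's pad positions differed from the wrist camera's by up to about 11 mm. I went by the wrist views.
  - The first approach, to the near section, ended about 10 mm off to the side. I corrected it before touching the box.
  - I took pad heights from the text, with a check on pad spacing and contact height. I did not triangulate them from two views.

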